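# Switch off the food dryer, open its double doors and draw out the tray

### The job

The snack sticks in the food dryer are ready: first roll the heat thumbwheel on its top towards you to the off stop. Then swing the left door wide open (about a right angle), lift the flush bolt this uncovers all the way up, swing the right door just as wide open, and draw the tray out by its handle as far as it goes. Leave the heat off, both doors wide open, the bolt up and the tray out, and do not shove about or knock over the jar, bottle, mug, bowl and tin standing around.

Things in the scene. Friction and masses are not known exactly. Their poses are not given: they have to be found in the camera images.
- dryer: white fixed tabletop food dryer, 340 mm deep, 380 wide, top panel at z = 175. Origin on the table, middle of the front door line; +x into the dryer (away from the robot), +y to its left as the robot sees it, z up. Coordinates below: (x, y, z) in this frame, mm. Plinth 30 high, out to x = -31. Two grey upright doors, z 35 to 175, x -18 (front) to -2 (back)
- gap_mid (a point): middle of the open air gap behind the doors, (30, 0, 175). No top cover from x = -2 (door backs) to x = 80 (edge of the top panel), y -179 to 179. Only the tray's handle (|y| < 46) and front stand in it, below z = 168, so a fingertip put down there behind a door's top edge, e.g. at x = 25, |y| = 115, can push that door open
- active_door (a joint): left (active) door, rad: 0 closed, grows as it swings out to the robot, stop 1.75; stays where left (hinge friction 0.12 N m). Panel y 2 to 176 closed. Vertical bar handle at y = 75, z 75 to 155, 35 mm off the front face. Its aluminium edge strip (y -45 to 30, x -26 to -20, top z = 228) overlaps the other door; a hood on it (underside z = 222) covers the bolt's head: while shut it blocks bolt and right door
- active_hinge (a point): on the vertical hinge axis of the active door, at the door's top: (-10, 178, 175). Closed, the door runs from here to -y; opening turns it clockwise seen from above
- passive_door (a joint): right (passive) door, rad: 0 closed, grows as it swings out towards the robot, stop 1.75; stays where left (hinge friction 0.12 N m). No handle. Panel y -176 to -48 is 16 mm thick; from -48 to -2 it is a 5 mm web (x -7 to -2) with the bolt in front of it. Held shut by the flush bolt
- passive_hinge (a point): on the vertical hinge axis of the passive door, at the door's top: (-10, -178, 175). Opening turns it anticlockwise seen from above
- flush_bolt (a joint): flush bolt of the passive door, m: 0 fully down (its foot 18 mm deep in the plinth), grows upwards, stop at 0.026; the door is free from about 0.019. Slides vertically with 3.5 N friction and stays where it is left. It rides on the passive door
- bolt_head (a point): middle of the bolt's flat steel head: a plate 12 mm thick (along the dryer's x), 30 wide (y), 42 high; the point is 17 mm under its top, at (-14, -24, 200) with door shut and bolt down. The head stands above the door's top edge and can be pinched from above, front to back
- tray (a joint): mint-green drying tray with brown sticks, on runners, m: 0 fully in, grows as it is drawn out towards the robot, stop at 0.13. Friction 2 N, stays. The closed doors stop it: it is wider (250 mm) than one door's opening
- tray_handle (a point): middle of the tray's horizontal bar handle: steel bar 10 mm thick, 80 mm long along the dryer's y, at (22, 0, 158) with the tray in; 38 mm clear between bar and tray front (x = 65; the front's top is at z = 168). Moves with the tray
- heat_wheel (a joint): grey ribbed heat thumbwheel standing edge-on in a narrow slot of the top panel, rad: 0 is the off stop; greater is hotter (up to 1.6). Rolling the rim's top towards the robot (dryer's -x) turns it down. Light friction (0.03 N m); a fingertip pressed lightly on the rim drags it round
- wheel_top (a point): highest point of the wheel's rim, fixed on the dryer at (110, 70, 188); the wheel is 68 mm in diameter, 18 mm wide, its axis along the dryer's y, and its rim stands 13 mm above the panel
- mug: blue stoneware mug, 80 mm wide, 90 mm high, beside the dryer's right side; origin centre of underside; bystander
- bowl: white bowl, 150 mm wide, 60 mm high, left of the dryer's front; origin centre of underside; bystander
- syrup_bottle: amber bottle, 60 mm wide, 170 mm high, beside the dryer's left side; origin centre of underside; bystander
- tea_tin: plain metal tin, 75 x 100 x 120 mm high, right of the dryer's front; origin centre of underside; bystander
- jam_jar: jar with wooden cap, 72 mm wide, 95 mm high, standing on the right part of the dryer's top; origin centre of underside; bystander

How it is judged:
On the way, in this order (a step that is already met when the one before it is completed fails the run):
1. the heat wheel is rolled to off while both doors are still shut (value of joint heat_wheel below 0.12 rad and value of joint active_door below 0.15 rad and value of joint passive_door below 0.1 rad), for 0.1 s.
2. the left (active) door is wide open, the right one still bolted (value of joint active_door above 1.25 rad and value of joint flush_bolt below 0.012 m and value of joint passive_door below 0.1 rad), for 0.1 s.
3. the flush bolt is lifted, the right door still shut (value of joint flush_bolt above 0.018 m and value of joint active_door above 1.25 rad and value of joint passive_door below 0.25 rad), for 0.1 s.
4. the right (passive) door is wide open (value of joint each of passive_door, active_door above 1.25 rad and value of joint tray below 0.05 m), for 0.1 s.
5. the tray is drawn out (value of joint tray above 0.1 m and value of joint each of passive_door, active_door above 1.25 rad), for 0.1 s.
At the end, for the whole second after the job is handed in: Heat wheel within 0.12 rad of its off stop, both doors open by more than 1.25 rad (72 degrees), bolt lifted by more than 18 mm, tray out by more than 100 mm, doors and tray at rest (all of step 5 and value of joint heat_wheel below 0.12 rad and value of joint flush_bolt above 0.018 m and velocity of joint each of active_door, passive_door below 0.05 rad/s and velocity of joint tray below 0.05 m/s); the robot touches nothing.
It fails at once if a bystander is shoved more than 60 mm (distance of any of mug, bowl, syrup_bottle, tea_tin, jam_jar from where it was at the start of the episode above 0.06 m).
It fails at once if a standing bystander is knocked over (angle between any of mug, bowl, syrup_bottle, tea_tin, jam_jar's own z axis and vertical above 0.6 rad).
It also fails if it takes over 69 s, if anything falls off the work surface, if the arm or the gripper's body presses on something with over 40 N, if the wrist force passes 120 N, or if a joint passes its speed limit or range.

### The arm

A 6-joint arm with a two-finger parallel gripper is mounted at the origin on the work surface. World frame = base frame: x ahead of the robot, y to its left, z up, the work surface at z = 0. Lengths are in m, angles in rad, forces in N, time in s.
With the tool pointing down it reaches from about 0.275 to 0.825 m from the base axis. Payload 5.2 kg.
Tool frame: the origin (TCP) lies midway between the tips of the shut fingers; the grasp point (between the pads) lies 19 mm behind it (arm.grip_point_offset is the distance from the TCP to the grasp point, in m); z points along the fingers, y is the direction in which the jaws open and shut (so a half turn about z gives the same grasp; the last joint's range is limited). The gripper opens to 93 mm and grips with 3 to 60 N. Pads are 15 mm wide; open, the fingers measure 128 mm over their backs; the gripper's body (75 mm by 188 mm) begins 65 mm behind the grasp point.
Start: joints at [-1.486, 0.259, 1.535, -0, 1.348, -0.203], TCP at [0.156, -0.527, 0.219] pointing down, gripper open.
Joint ranges: [-3.14, 3.14], [-0.91, 2.08], [0.19, 2.58], [-1.22, 4.36], [0.22, 2.71], [-3.12, 3.12]. Speed limits (rad/s): [2.57, 2.57, 3.14, 3.14, 3.14, 3.14].

### API

Orientations are given as a unit quaternion [x, y, z, w].
In Python, from station import arm gives the robot as it stands. The module is installed in compiled form; this text tells all that it offers.
- The arm moves only by the tool apply_moves, never from a script. Its argument "steps" is a list that holds one entry, the list of rows, each a list of 7 numbers: the opening, from 0 (shut) to 1 (fully open), then the shift along the tool's x, y, z normalised to -1 to 1, where 1 is 0.04 m, then the turn, a rotation vector about the tool's x, y, z normalised to -1 to 1, where 1 is 0.08 rad. In form: [[[jaw, dx, dy, dz, wx, wy, wz], ...]]. A call has 1 to 12 rows; each row shifts and turns the pose as measured when the row begins, along the tool's axes as they then stand; what a row does not reach is not made up. A row lasts 1/8 s, in which the tool goes at most 62.5 mm and 10.7 degrees, less where a joint would pass 70% of its speed; a pose out of reach is approached as far as the arm can. A call with a number of a shift or a turn outside -1 to 1 is refused whole. A call with a gripper value outside its range is refused whole. The fingers move at their own pace and stop on an object; the grip force is fixed at half the most. Time passes only in rows, so rows that do not move let the fingers close. It gives the time, the measured TCP pose, the force and the opening at its end, in the units of the state.
- arm.state(): the state, without advancing time (a new reading comes with each control period).
- arm.capture(name): name is "side" or "top" or "wrist"; returns the picture (420x560x3 uint8, blue, green, red); there is no depth.
- arm.camera_info(name): a dict with "fov_y" (degrees; the focal length in pixels is half the picture's height over the tangent of half this angle, whatever the lens; pixels are square), "cx", "cy" (the principal point, pixels), "position" and "attitude" of the camera in the world. Camera axes: x right, y down, z forward; pixel columns grow to the right and rows downward; lengths in m; the calibration is good to about 2 mm. A picture is of the moment at which its call begins: read the wrist's pose just before it. camera_info takes no time and is no camera call; for the wrist camera it gives the pose at the moment of the call.
- arm.finish_job(): hands the job in, once; it reports no verdict.
The state is a dict: "time": time; "joint_pos": joint angles; "joint_vel": joint speeds; "joint_torque": joint torques, N m; "eef_pos": TCP position; "eef_rot": TCP orientation; "ft_force": force on the tool from outside, world axes, zero at the start; "wrist_torque": the same for the moment, N m; "finger_gap": finger opening in m.
Only numpy, scipy, OpenCV 4.12 (cv2) and the standard library are available. Lean on these libraries where they do the work, as an engineer would, in place of code of your own. Each camera call takes 0.05 s, during which the arm holds its last target.

## Working session

There is one attempt and no reset: what is moved stays moved. The work goes in short steps, Python scripts to look and compute and a tool call to move; the robot and the scene stay as the last step left them, time stands still between calls to the robot, and variables do not carry over. Pictures are saved under pics/ and viewed, and the job is handed in when it is done.

Besides the shell and the picture viewer there is one more tool, called after ">>>" as name(argument=value, ...), one argument or row to a line, values as JSON. apply_moves: Moves the arm, as the interface text tells. Scaled input: -1 to 1 covers 0.04 m each way for a shift and 0.08 rad each way for a turn. Its arguments: {"type":"object","properties":{"steps":{"type":"array","items":{"type":"array","items":{"type":"array","items":{"type":"number","minimum":-1,"maximum":1}}}}},"required":["steps"]}

```bash
mkdir -p pics; python3 - <<'E'
from station import arm
import cv2
print(arm.state())
for n in ["side","top","wrist"]:
    print(n,arm.camera_info(n))
    cv2.imwrite(f"pics/{n}0.png",arm.capture(n))
E
```

```text
{'time': 0.0, 'joint_pos': array([-1.48578611e+00,  2.59324601e-01,  1.53605417e+00, -2.53127109e-05,
        1.34796813e+00, -2.02811050e-01]), 'joint_vel': array([ 0.00026196,  0.00168222,  0.00072059, -0.00021724, -0.00076611,
        0.00046418]), 'joint_torque': array([-2.24022930e-03, -4.37308073e+01, -2.84004039e+01,  7.18368287e-02,
        4.13508376e-02, -1.21056632e-04]), 'eef_pos': array([ 0.15608737, -0.52683888,  0.21783919]), 'eef_rot': array([ 9.89661940e-01,  1.43417136e-01,  3.93137302e-05, -8.76333074e-04]), 'ft_force': array([-0.07528616, -0.25020986,  0.45720421]), 'wrist_torque': array([ 0.04999268,  0.02981065, -0.00058543]), 'finger_gap': 0.09326784988605544}
side {'fov_y': 48.376766786640744, 'cx': 283.24609505459694, 'cy': 217.7090002482381, 'position': array([0.10706759, 0.7064945 , 1.1367327 ]), 'attitude': array([-0.28360961,  0.89017314, -0.34010863,  0.10716109])}
top {'fov_y': 53.67369814626435, 'cx': 282.2141308345358, 'cy': 214.57498930590475, 'position': array([ 0.4865723 , -0.01660069,  1.4527524 ]), 'attitude': array([ 0.70798399, -0.70434803,  0.03412858, -0.03857155])}
wrist {'fov_y': 68.43328540513015, 'cx': 278.41561765344875, 'cy': 203.0236631366031, 'position': array([ 0.22974532, -0.50501623,  0.38404856]), 'attitude': array([ 0.7936789 , -0.59171311, -0.08489245,  0.11288348])}
```

View pics/side0.png

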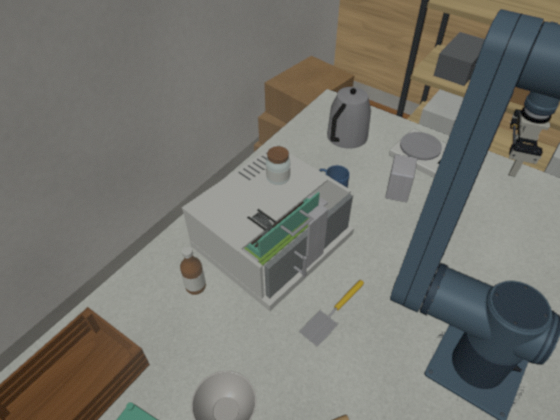

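View pics/top0.png

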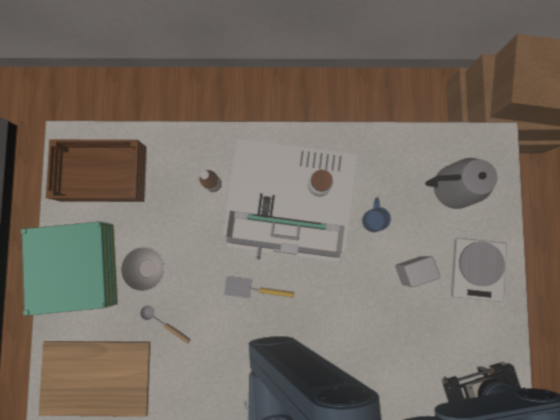

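View pics/wrist0.png

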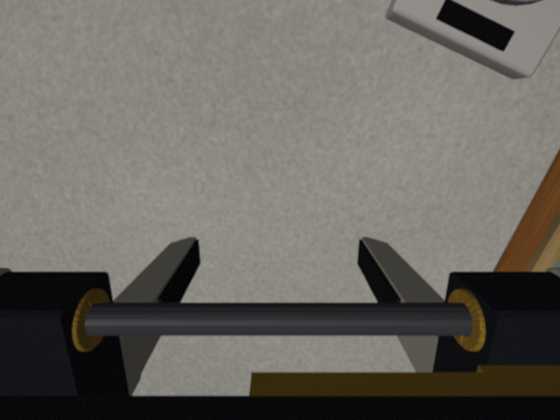

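```bash
cat > h.py <<'E'
import numpy as np, cv2
from scipy.spatial.transform import Rotation as R
from station import arm
def cam(n,info=None):
    i=info or arm.camera_info(n); f=210/np.tan(np.radians(i['fov_y'])/2)
    return f,i['cx'],i['cy'],np.array(i['position']),R.from_quat(i['attitude']).as_matrix()
def ray(n,u,v,z,c=None):
    f,cx,cy,p,M=c or cam(n); d=M@np.array([(u-cx)/f,(v-cy)/f,1]); return p+d*(z-p[2])/d[2]
def proj(n,P,c=None):
    f,cx,cy,p,M=c or cam(n); q=M.T@(np.array(P)-p); return np.array([cx+f*q[0]/q[2],cy+f*q[1]/q[2]])
E
python3 - <<'E'
from h import *
t=cv2.imread('pics/top0.png'); s=cv2.imread('pics/side0.png')
c=t[125:305,190:410]; cv2.imwrite('pics/top0c.png',cv2.resize(c,(0,0),fx=3.5,fy=3.3,interpolation=cv2.INTER_CUBIC)[:600,:800])
c=s[130:310,170:370]; cv2.imwrite('pics/side0c.png',cv2.resize(c,None,fx=3.3,fy=3.3,interpolation=cv2.INTER_CUBIC))
E
```

```text
(no output)
```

View pics/top0c.png

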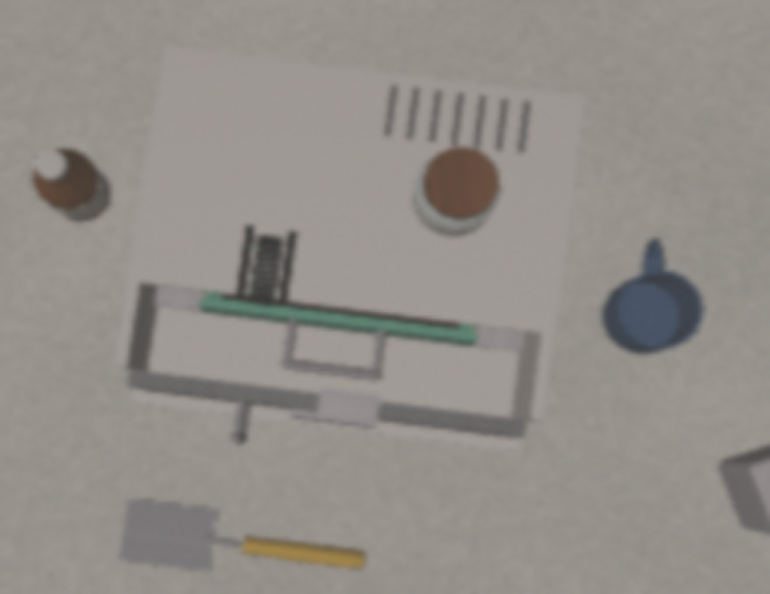

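View pics/side0c.png

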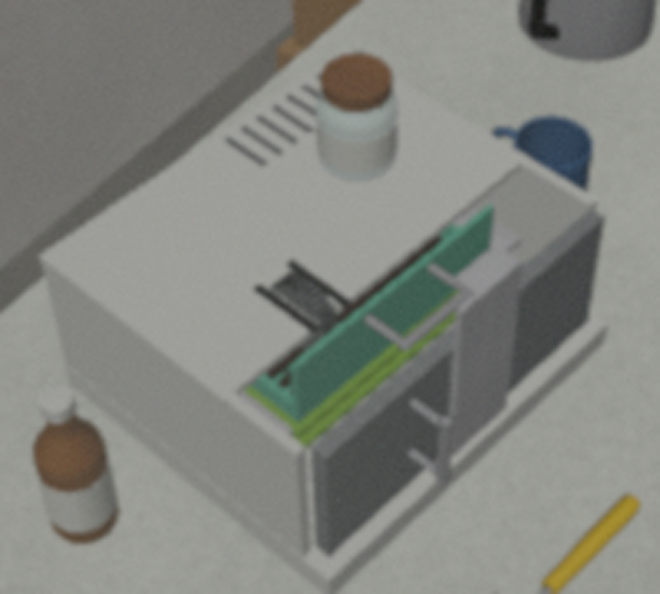

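```bash
cat >> h.py <<'E'
E
python3 - <<'E'
from h import *
from scipy.optimize import least_squares
T=lambda a,b:('top',a/3.5+190-.0,b/3.3+125)
S=lambda a,b:('side',a/3.3+170,b/3.3+130)
obs=[(T(130,386),(-18,176,175)),(T(524,437),(-18,-176,175)),(T(163,48),(340,190,175)),(T(582,95),(340,-190,175)),
(T(284,368),(17,40,158)),(T(382,378),(17,-40,158)),(T(203,308),(65,125,168)),(T(475,343),(65,-125,168)),
(T(380,402),(-20,-45,228)),
(T(268,238),(134,70,183)),
(S(42,258),(340,190,175)),(S(604,212),(-2,-190,175)),(S(318,447),(-18,176,175)),(S(601,222),(-18,-176,175)),(S(310,448),(-2,190,175)),(S(327,590),(-31,190,30)),(S(606,330),(-31,-190,30))]
cs={n:cam(n) for n in('top','side')}
def W(p,P):
    P=np.array(P)/1000; c,s=np.cos(p[2]),np.sin(p[2]); return np.array([p[0]+c*P[0]-s*P[1],p[1]+s*P[0]+c*P[1],P[2]])
def f(p): return np.concatenate([proj(o[0],W(p,P),cs[o[0]])-o[1:] for o,P in obs])
r=least_squares(f,[.5,0,0],loss='soft_l1'); print(r.x,np.degrees(r.x[2]))
for (o,P),e in zip(obs,f(r.x).reshape(-1,2)): print(o[0],P,e.round(1))
# draw
def line(im,n,a,b):
    a,b=proj(n,W(r.x,a),cs[n]),proj(n,W(r.x,b),cs[n]); a=(a-off)*4;b=(b-off)*4
    cv2.line(im,tuple(int(v) for v in a),tuple(int(v) for v in b),(0,0,255),1)
# bystanders
for nm,u,v,z in [('bowl',143,269,.05),('tin',None,None,None)]: 
    if u: print(nm,ray('top',u,v,z))
for nm,a,b,z in [('jar',460,183,.27),('mug',652,312,.09),('bottle cap',50,163,.17),('tin corner',722,465,.12)]:
    o=T(a,b); print(nm,ray('top',o[1],o[2],z))
E
```

```text
[ 0.52740009 -0.01204385 -0.12685307] -7.268145464947173
top (-18, 176, 175) [-1.3  0.3]
top (-18, -176, 175) [-0.2  0.1]
top (340, 190, 175) [  1.4 -10.2]
top (340, -190, 175) [ 1.1 -9.1]
top (17, 40, 158) [0.2 0.6]
top (17, -40, 158) [-2.4  1. ]
top (65, 125, 168) [-1.8 -0.3]
top (65, -125, 168) [ 0.3 -0.3]
top (-20, -45, 228) [-1.   5.4]
top (134, 70, 183) [-0.   0.8]
side (340, 190, 175) [-8.1 -6.4]
side (-2, -190, 175) [-1.1 -4.2]
side (-18, 176, 175) [2.7 3.2]
side (-18, -176, 175) [ 1.3 -2.1]
side (-2, 190, 175) [-3.4  2.7]
side (-31, 190, 30) [ 0.9 -3.2]
side (-31, -190, 30) [ 0.5 -2.5]
bowl [0.44530555 0.45923463 0.05      ]
jar [ 0.70823847 -0.1215212   0.27      ]
mug [ 0.61226739 -0.3174315   0.09      ]
bottle cap [0.7446933  0.23737215 0.17      ]
tin corner [ 0.46166054 -0.37173079  0.12      ]
```

```bash
cat > fit.py <<'E'
from h import *
from scipy.optimize import least_squares
T=lambda a,b:('top',a/3.5+190-.0,b/3.3+125)
S=lambda a,b:('side',a/3.3+170,b/3.3+130)
obs=[(T(130,386),(-18,176,175)),(T(524,437),(-18,-176,175)),(T(163,48),(309,190,175)),(T(582,95),(309,-190,175)),
(T(284,368),(17,40,158)),(T(382,378),(17,-40,158)),(T(203,308),(65,125,168)),(T(475,343),(65,-125,168)),
(T(268,236),(134,70,183)),
(S(42,258),(309,190,175)),(S(318,447),(-18,176,175)),(S(601,222),(-18,-176,175)),(S(327,590),(-31,190,30)),(S(606,330),(-31,-190,30))]
cs={n:cam(n) for n in('top','side')}
def W(p,P):
    P=np.array(P)/1000; c,s=np.cos(p[2]),np.sin(p[2]); return np.array([p[0]+c*P[0]-s*P[1],p[1]+s*P[0]+c*P[1],P[2]])
def f(p,w=1): return np.concatenate([proj(o[0],W(p,P),cs[o[0]])-o[1:] for o,P in obs])
r=least_squares(f,[.5,0,0],loss='soft_l1'); print(r.x,np.degrees(r.x[2]))
for (o,P),e in zip(obs,f(r.x).reshape(-1,2)): print(o[0],P,e.round(1))
for n in ('top','side'):
    im=cv2.imread(f'pics/{n}0.png'); o0=(190,125) if n=='top' else (170,130)
    im=cv2.resize(im[o0[1]:o0[1]+185,o0[0]:o0[0]+220],None,fx=3.2,fy=3.2,interpolation=cv2.INTER_CUBIC)
    def pl(*pts):
        q=np.array([(proj(n,W(r.x,P),cs[n])-o0)*3.2 for P in pts]).astype(int); cv2.polylines(im,[q.reshape(-1,1,2)],False,(0,0,255),1)
    pl((-18,176,175),(-18,-176,175),(-2,-176,175),(-2,176,175),(-18,176,175),(-18,176,35),(-18,-176,35),(-18,-176,175))
    pl((80,179,175),(80,-179,175)); pl((17,40,163),(17,-40,163)); pl((65,125,168),(65,-125,168))
    pl((-31,190,30),(-31,-190,30)); pl((-20,30,228),(-20,-45,228),(-26,-45,228),(-26,30,228),(-20,30,228)); pl((-26,-45,228),(-26,-45,100))
    pl((110,61,188),(110,79,188)); pl((309,190,175),(309,-190,175))
    cv2.imwrite(f'pics/{n}_fit.png',im)
E
python3 fit.py
```

```text
[ 0.52849233 -0.01164402 -0.12958266] -7.424539552583123
top (-18, 176, 175) [-1.4 -0.2]
top (-18, -176, 175) [-0.3 -0.1]
top (309, 190, 175) [ 0.1 -1.1]
top (309, -190, 175) [0.1 0.3]
top (17, 40, 158) [0.1 0.2]
top (17, -40, 158) [-2.5  0.6]
top (65, 125, 168) [-1.8 -0.7]
top (65, -125, 168) [ 0.3 -0.6]
top (134, 70, 183) [-0.  1.]
side (309, 190, 175) [-1.4 -1.3]
side (-18, 176, 175) [2.1 3. ]
side (-18, -176, 175) [ 1.  -2.1]
side (-31, 190, 30) [ 0.4 -3.4]
side (-31, -190, 30) [ 0.3 -2.4]
```

View pics/top_fit.png

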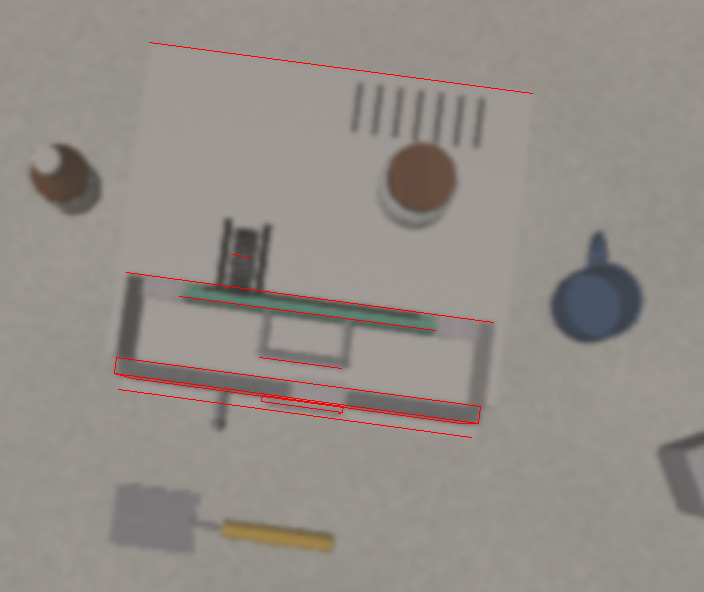

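View pics/side_fit.png

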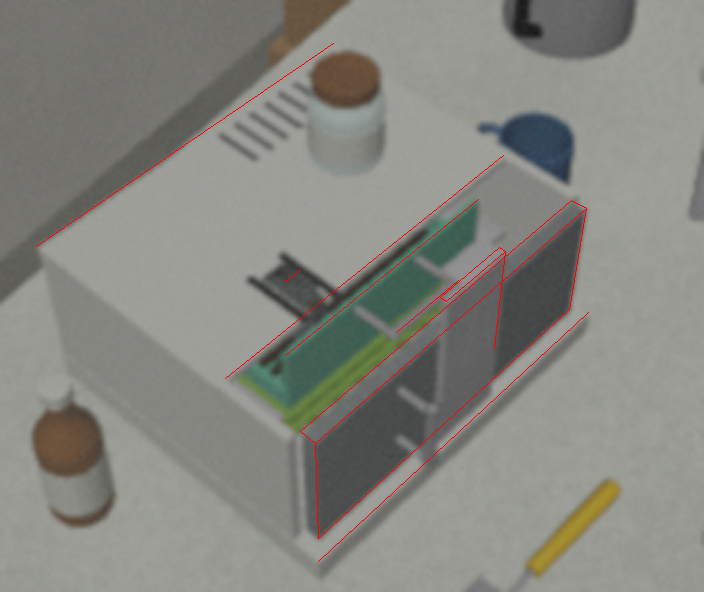

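```bash
cat >> h.py <<'E'
D=[0.5280,-0.0118,-0.1275]
def W(P):
    P=np.array(P,float)/1000; c,s=np.cos(D[2]),np.sin(D[2]); return np.array([D[0]+c*P[0]-s*P[1],D[1]+s*P[0]+c*P[1],P[2]])
def inv(w):
    w=np.array(w); d=w[:2]-D[:2]; c,s=np.cos(D[2]),np.sin(D[2]); return np.array([c*d[0]+s*d[1],-s*d[0]+c*d[1],w[2]])*np.array([1000]*3)
def where():
    s=arm.state(); M=R.from_quat(s['eef_rot']).as_matrix()
    print('t',round(s['time'],2),'dryer mm',inv(np.r_[s['eef_pos'][:2],s['eef_pos'][2]]).round(1),'yaw_rel',round(np.degrees(np.arctan2(M[1,0],M[0,0])-D[2]),1),'tilt',(M[:2,2]).round(3),'F',s['ft_force'].round(1),'gap',round(s['finger_gap'],4),'q',s['joint_pos'].round(2))
def plan(wps,jaw,step=40,maxrot=.08):
    """wps: list of (x,y,z mm dryer, yaw_rel deg); prints rows"""
    s=arm.state(); p=s['eef_pos'].copy(); M=R.from_quat(s['eef_rot'])
    rows=[]
    for x,y,z,yaw in wps:
        tp=W((x,y,z)); a=np.radians(yaw)+D[2]
        TR=R.from_matrix(np.array([[np.cos(a),np.sin(a),0],[np.sin(a),-np.cos(a),0],[0,0,-1]]))
        rv=(M.inv()*TR).as_rotvec(); n=int(np.ceil(max(np.linalg.norm(tp-p)*1000/step,np.linalg.norm(rv)/maxrot-.02,1)-1e-6))
        for k in range(n):
            d=(tp-p)/(n-k); rv=(M.inv()*TR).as_rotvec()/(n-k)
            ld=M.inv().apply(d)
            rows.append([jaw]+[round(float(v),3) for v in np.r_[ld/.04,rv/.08]])
            p=p+d; M=M*R.from_rotvec(rv)
    print(len(rows),'rows'); print(str(rows).replace(' ',''))
E
python3 - <<'E'
from h import *
where()
p=inv(arm.state()['eef_pos']); print(p)
plan([(p[0],p[1],340,24),(-60,20,340,0)],0)
E
```

```text
t 0.15 dryer mm [-303.4 -558.3  218. ] yaw_rel 23.8 tilt [-0.     0.001] F [ 0.1 -0.2 -0. ] gap 0.0929 q [-1.49  0.26  1.54  0.    1.35 -0.2 ]
[-303.38930861 -558.26184922  218.00107948]
20 rows
[[0,0.0,-0.001,-0.762,-0.004,-0.001,-0.011],[0,0.0,-0.001,-0.762,-0.004,-0.001,-0.011],[0,0.0,-0.001,-0.762,-0.004,-0.001,-0.011],[0,0.0,-0.0,-0.762,-0.004,-0.001,-0.011],[0,0.715,-0.671,0.0,-0.0,0.0,0.327],[0,0.697,-0.689,0.0,-0.0,0.0,0.327],[0,0.679,-0.707,0.0,-0.0,0.0,0.327],[0,0.66,-0.725,0.0,-0.0,0.0,0.327],[0,0.641,-0.742,0.0,-0.0,0.0,0.327],[0,0.621,-0.758,0.0,-0.0,0.0,0.327],[0,0.601,-0.774,0.0,-0.0,0.0,0.327],[0,0.581,-0.79,0.0,-0.0,0.0,0.327],[0,0.56,-0.805,0.0,-0.0,0.0,0.327],[0,0.539,-0.819,0.0,-0.0,0.0,0.327],[0,0.517,-0.833,0.0,-0.0,0.0,0.327],[0,0.495,-0.846,0.0,-0.0,0.0,0.327],[0,0.473,-0.859,0.0,-0.0,0.0,0.327],[0,0.45,-0.871,0.0,-0.0,0.0,0.327],[0,0.427,-0.882,0.0,-0.0,0.0,0.327],[0,0.404,-0.893,0.0,-0.0,0.0,0.327]]
```

>>> apply_moves(
  steps=[
    [[0,0,0,-0.76,0,0,0],[0,0,0,-0.76,0,0,0],[0,0.3,-0.3,-0.76,0,0,0.1],[0,0.5,-0.5,-0.76,0,0,0.33],[0,0.71,-0.67,0,0,0,0.33],[0,0.69,-0.69,0,0,0,0.33],[0,0.68,-0.7,0,0,0,0.33],[0,0.66,-0.72,0,0,0,0.33],[0,0.64,-0.74,0,0,0,0.33],[0,0.62,-0.76,0,0,0,0.33],[0,0.6,-0.77,0,0,0,0.33],[0,0.58,-0.79,0,0,0,0.33]],
  ],
)

```text
time: 1.65
eef_pos: [0.3501, -0.2152, 0.3416]
eef_rot: [1.0, 0.014, -0.0, -0.005]
ft_force: [1.0, -0.6, 0.3]
finger_gap: 0.0004
```

```bash
python3 - <<'E'
from h import *
where()
plan([(-60,20,340,0)],0)
E
```

```text
t 1.65 dryer mm [-150.6 -224.4  341.6] yaw_rel 8.9 tilt [-0.001  0.009] F [ 1.  -0.6  0.3] gap 0.0004 q [-0.83 -0.06  1.6   0.01  1.61  0.71]
7 rows
[[0,0.455,-0.812,0.013,-0.017,0.002,0.278],[0,0.437,-0.822,0.012,-0.017,0.002,0.278],[0,0.418,-0.832,0.011,-0.017,0.002,0.278],[0,0.4,-0.841,0.01,-0.017,0.002,0.278],[0,0.381,-0.849,0.009,-0.017,0.002,0.278],[0,0.362,-0.858,0.008,-0.017,0.002,0.278],[0,0.343,-0.865,0.007,-0.017,0.002,0.278]]
```

>>> apply_moves(
  steps=[
    [[0,0.46,-0.81,0,-0.02,0,0.28],[0,0.44,-0.82,0,-0.02,0,0.28],[0,0.42,-0.83,0,-0.02,0,0.28],[0,0.4,-0.84,0,-0.02,0,0.28],[0,0.38,-0.85,0,-0.02,0,0.28],[0,0.36,-0.86,0,-0.02,0,0.28],[0,0.34,-0.86,0,-0.02,0,0.28],[0,0,0,0,0,0,0]],
  ],
)

```text
time: 2.65
eef_pos: [0.4745, 0.0258, 0.3407]
eef_rot: [0.998, -0.065, -0.002, 0.001]
ft_force: [-0.2, 0.4, 0.8]
finger_gap: 0.0003
```

```bash
python3 - <<'E'
from h import *
where()
i=arm.camera_info('wrist'); im=arm.capture('wrist'); cv2.imwrite('pics/w1.png',im)
np.save('w1.npy',i,allow_pickle=True)
c=cam('wrist',i)
def pl(*pts):
    q=np.array([proj('w',W(P),c) for P in pts]).astype(int); cv2.polylines(im,[q.reshape(-1,1,2)],False,(0,0,255),1)
pl((-18,176,175),(-18,-176,175),(-2,-176,175),(-2,176,175),(-18,176,175))
pl((80,179,175),(80,-179,175)); pl((17,40,163),(17,-40,163)); pl((65,125,168),(65,-125,168))
pl((-20,30,228),(-20,-45,228),(-26,-45,228),(-26,30,228),(-20,30,228))
pl((110,61,188),(110,79,188)); pl((309,190,175),(309,-190,175))
cv2.imwrite('pics/w1f.png',im)
E
```

```text
t 2.65 dryer mm [-57.9  30.5 340.7] yaw_rel -0.2 tilt [-0.004 -0.001] F [-0.2  0.4  0.8] gap 0.0003 q [-0.18  0.07  1.47 -0.    1.6   1.52]
```

View pics/w1f.png

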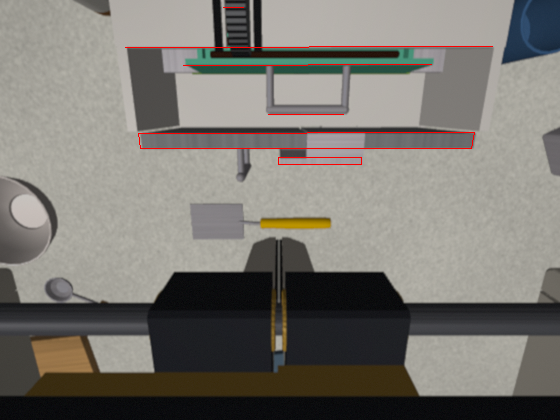

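```bash
python3 - <<'E'
from h import *
plan([(128,70,240,0),(128,70,198,0)],0)
E
```

```text
8 rows
[[0,0.777,-0.173,0.417,0.004,0.008,-0.008],[0,0.777,-0.172,0.417,0.004,0.008,-0.008],[0,0.776,-0.172,0.418,0.004,0.008,-0.008],[0,0.776,-0.171,0.418,0.004,0.008,-0.008],[0,0.776,-0.171,0.419,0.004,0.008,-0.008],[0,0.776,-0.17,0.419,0.004,0.008,-0.008],[0,-0.0,0.0,0.525,-0.0,-0.0,0.0],[0,-0.0,0.0,0.525,-0.0,-0.0,0.0]]
```

>>> apply_moves(
  steps=[
    [[0,0.78,-0.17,0.2,0,0.01,0],[0,0.78,-0.17,0.3,0,0.01,0],[0,0.78,-0.17,0.45,0,0.01,0],[0,0.78,-0.17,0.5,0,0.01,0],[0,0.78,-0.17,0.5,0,0.01,0],[0,0.78,-0.17,0.5,0,0.01,0],[0,0,0,0.5,0,0,0],[0,0,0,0.5,0,0,0],[0,0,0,0,0,0,0]],
  ],
)

```text
time: 3.82
eef_pos: [0.6671, 0.0254, 0.1979]
eef_rot: [0.998, -0.07, -0.001, 0.004]
ft_force: [0.3, 0.8, -0.6]
finger_gap: 0.0004
```

```bash
python3 - <<'E'
from h import *
where()
cv2.imwrite('pics/w2.png',arm.capture('wrist'))
plan([(125,70,187,0)],0,step=5)
E
```

```text
t 3.83 dryer mm [133.2  54.6 197.9] yaw_rel -0.7 tilt [-0.003 -0.008] F [ 0.3  0.8 -0.6] gap 0.0004 q [-0.12  0.49  1.25 -0.01  1.41  1.59]
5 rows
[[0,-0.046,-0.077,0.061,0.02,-0.002,-0.032],[0,-0.046,-0.077,0.061,0.02,-0.002,-0.032],[0,-0.045,-0.077,0.061,0.02,-0.002,-0.032],[0,-0.045,-0.077,0.062,0.02,-0.002,-0.032],[0,-0.045,-0.077,0.062,0.02,-0.002,-0.032]]
```

View pics/w2.png

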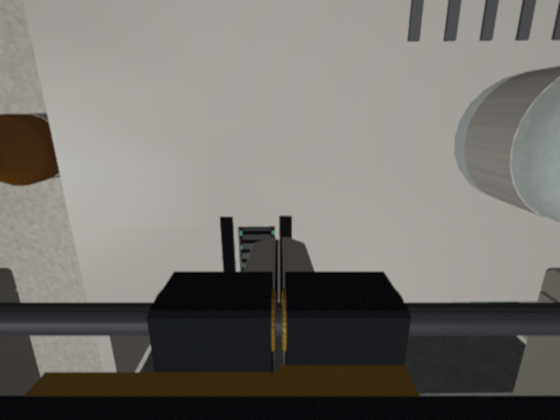

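>>> apply_moves(
  steps=[
    [[0,-0.13,-0.2,0,0.05,0,-0.08],[0,-0.07,-0.19,0,0.05,0,-0.08],[0,0,0,0.1,0,0,0],[0,0,0,0.1,0,0,0],[0,0,0,0.08,0,0,0]],
  ],
)

```text
time: 4.5
eef_pos: [0.6628, 0.0425, 0.192]
eef_rot: [0.998, -0.063, 0.004, 0.0]
ft_force: [0.2, -0.2, 0.5]
finger_gap: 0.0005
```

```bash
python3 - <<'E'
from h import *
where()
E
```

```text
t 4.5 dryer mm [126.8  71.  192. ] yaw_rel 0.1 tilt [ 0.008 -0.001] F [ 0.2 -0.2  0.5] gap 0.0005 q [-0.1   0.48  1.28  0.    1.38  1.59]
```

>>> apply_moves(
  steps=[
    [[0,0,0,0.1,0,-0.05,0],[0,0,0,0.1,0,-0.05,0],[0,0,0,0.1,0,0,0]],
  ],
)

```text
time: 4.88
eef_pos: [0.6684, 0.0417, 0.1853]
eef_rot: [0.998, -0.063, 0.007, 0.0]
ft_force: [3.2, -0.4, 10.2]
finger_gap: 0.0003
```

```bash
python3 - <<'E'
from h import *
where()
E
```

```text
t 4.88 dryer mm [132.5  70.9 185.3] yaw_rel 0.0 tilt [ 0.014 -0.001] F [ 3.2 -0.4 10.2] gap 0.0003 q [-0.1   0.49  1.28  0.    1.36  1.59]
```

>>> apply_moves(
  steps=[
    [[0,-0.2,0,-0.02,0,0.05,0],[0,-0.2,0,0,0,0.05,0],[0,-0.2,0,0.02,0,0.05,0],[0,-0.2,0,0.05,0,0.02,0]],
  ],
)

```text
time: 5.38
eef_pos: [0.6411, 0.0452, 0.1878]
eef_rot: [0.998, -0.064, 0.022, 0.0]
ft_force: [1.1, 0.1, 13.9]
finger_gap: 0.0003
```

```bash
python3 - <<'E'
from h import *
where()
E
```

```text
t 5.38 dryer mm [104.9  70.9 187.8] yaw_rel -0.0 tilt [ 0.043 -0.004] F [ 1.1  0.1 13.9] gap 0.0003 q [-0.1   0.42  1.39  0.    1.3   1.59]
```

>>> apply_moves(
  steps=[
    [[0,-0.2,0,0.04,0,-0.1,0],[0,-0.2,0,0.05,0,-0.1,0],[0,-0.2,0,0.06,0,-0.1,0]],
  ],
)

```text
time: 5.75
eef_pos: [0.6163, 0.0482, 0.1816]
eef_rot: [0.998, -0.064, 0.011, -0.0]
ft_force: [0.6, 0.2, 0.5]
finger_gap: 0.0005
```

```bash
python3 - <<'E'
from h import *
where()
E
```

```text
t 5.75 dryer mm [ 80.   70.7 181.6] yaw_rel 0.0 tilt [ 0.021 -0.001] F [0.6 0.2 0.5] gap 0.0005 q [-0.1   0.39  1.44  0.    1.29  1.6 ]
```

>>> apply_moves(
  steps=[
    [[0,0,0,-0.5,0,-0.1,0],[0,0.6,0,-0.1,0,-0.1,0],[0,0.6,0,0,0,0,0],[0,0,0,0.2,0,0,0],[0,0,0,0.2,0,0,0],[0,0,0,0.1,0,0,0],[0,0,0,0.1,0,0,0]],
  ],
)

```text
time: 6.62
eef_pos: [0.6629, 0.0423, 0.187]
eef_rot: [0.998, -0.063, 0.006, -0.0]
ft_force: [1.8, -1.0, 15.2]
finger_gap: 0.0004
```

```bash
python3 - <<'E'
from h import *
where()
E
```

```text
t 6.62 dryer mm [126.9  70.8 187. ] yaw_rel 0.0 tilt [ 0.012 -0.001] F [ 1.8 -1.  15.2] gap 0.0004 q [-0.1   0.48  1.29  0.    1.36  1.59]
```

>>> apply_moves(
  steps=[
    [[0,-0.2,0,-0.02,0,-0.03,0],[0,-0.2,0,0,0,-0.03,0],[0,-0.2,0,0.02,0,-0.03,0]],
  ],
)

```text
time: 7.0
eef_pos: [0.6382, 0.0456, 0.188]
eef_rot: [0.998, -0.063, 0.005, -0.0]
ft_force: [4.6, -0.0, 6.3]
finger_gap: 0.0006
```

>>> apply_moves(
  steps=[
    [[0,-0.2,0,0.04,0,-0.03,0]],
  ],
)

```text
time: 7.12
eef_pos: [0.6305, 0.0466, 0.1869]
eef_rot: [0.998, -0.063, 0.005, -0.0]
ft_force: [0.7, -1.2, 3.1]
finger_gap: 0.0005
```

>>> apply_moves(
  steps=[
    [[0,-0.2,0,0.05,0,-0.03,0],[0,-0.2,0,0.06,0,0,0]],
  ],
)

```text
time: 7.38
eef_pos: [0.6112, 0.0491, 0.1801]
eef_rot: [0.998, -0.063, 0.001, -0.0]
ft_force: [-0.1, 0.3, 0.1]
finger_gap: 0.0006
```

```bash
python3 - <<'E'
from h import *
where()
E
```

```text
t 7.38 dryer mm [ 74.8  71.  180.1] yaw_rel 0.1 tilt [0.003 0.001] F [-0.1  0.3  0.1] gap 0.0006 q [-0.1   0.4   1.44  0.    1.31  1.59]
```

>>> apply_moves(
  steps=[
    [[0,0,0,-0.5,0,0,0],[0,0.6,0,-0.1,0,0,0],[0,0.6,0,0,0,0,0],[0,0,0,0.2,0,0,0],[0,0,0,0.2,0,0,0],[0,0,0,0.1,0,0,0],[0,-0.2,0,0,0,0,0]],
  ],
)

```text
time: 8.25
eef_pos: [0.6482, 0.0449, 0.1886]
eef_rot: [0.998, -0.063, 0.004, -0.0]
ft_force: [-0.1, -0.6, -0.0]
finger_gap: 0.0003
```

>>> apply_moves(
  steps=[
    [[0,-0.2,0,0,0,0,0]],
  ],
)

```text
time: 8.38
eef_pos: [0.639, 0.0462, 0.1882]
eef_rot: [0.998, -0.063, 0.004, -0.0]
ft_force: [0.9, 0.1, 1.0]
finger_gap: 0.0006
```

>>> apply_moves(
  steps=[
    [[0,-0.2,0,0.05,0,0,0]],
  ],
)

```text
time: 8.5
eef_pos: [0.6317, 0.0472, 0.187]
eef_rot: [0.998, -0.063, 0.006, -0.0]
ft_force: [4.2, -0.2, 4.9]
finger_gap: 0.0009
```

>>> apply_moves(
  steps=[
    [[0,-0.2,0,0.05,0,0,0]],
  ],
)

```text
time: 8.62
eef_pos: [0.6226, 0.0484, 0.1844]
eef_rot: [0.998, -0.062, 0.005, -0.0]
ft_force: [0.3, 0.0, -0.9]
finger_gap: 0.0004
```

```bash
python3 - <<'E'
from h import *
where()
E
```

```text
t 8.62 dryer mm [ 86.2  71.7 184.4] yaw_rel 0.1 tilt [ 0.01 -0.  ] F [ 0.3  0.  -0.9] gap 0.0004 q [-0.1   0.41  1.41  0.    1.32  1.59]
```

```bash
cat >> h.py <<'E'
def arc(side,r,th,d,z,yaw=0):
    # side +1 active(left), -1 passive
    x=-10-r*np.sin(th)+d*np.cos(th); y=178-r*np.cos(th)-d*np.sin(th)
    return (x,side*y,z,yaw)
E
python3 - <<'E'
from h import *
plan([(80,71.7,215,0),(28,90,215,0),(28,90,155,0)],0)
E
```

```text
5 rows
[[0,-0.147,-0.0,-0.766,-0.013,-0.128,0.031],[0,-0.65,-0.229,-0.0,0.0,-0.0,-0.0],[0,-0.65,-0.229,-0.0,0.0,-0.0,-0.0],[0,0.0,0.0,0.75,-0.0,0.0,0.0],[0,0.0,0.0,0.75,-0.0,0.0,0.0]]
```

>>> apply_moves(
  steps=[
    [[0,-0.1,0,-0.8,0,-0.1,0.03],[0,-0.65,-0.23,-0.1,0,0,0],[0,-0.65,-0.23,0,0,0,0],[0,0,0,0,0,0,0]],
  ],
)

```text
time: 9.12
eef_pos: [0.5603, 0.0751, 0.2153]
eef_rot: [0.998, -0.064, -0.007, -0.001]
ft_force: [-0.1, -0.5, 0.3]
finger_gap: 0.0005
```

```bash
python3 - <<'E'
from h import *
where()
plan([(28,90,155,0)],0,step=25)
E
```

```text
t 9.12 dryer mm [ 21.   90.3 215.3] yaw_rel -0.0 tilt [-0.013  0.002] F [-0.1 -0.5  0.3] gap 0.0005 q [-0.06  0.3   1.49  0.    1.37  1.63]
3 rows
[[0,0.065,0.003,0.502,-0.002,0.057,-0.0],[0,0.063,0.002,0.502,-0.002,0.057,-0.0],[0,0.06,0.002,0.502,-0.002,0.057,-0.0]]
```

>>> apply_moves(
  steps=[
    [[0,0.1,0,0.4,0,0.06,0],[0,0.08,0,0.5,0,0.06,0],[0,0.05,0,0.5,0,0.06,0],[0,0,0,0.1,0,0,0]],
  ],
)

```text
time: 9.62
eef_pos: [0.5681, 0.0728, 0.1505]
eef_rot: [0.998, -0.064, -0.002, 0.0]
ft_force: [0.2, 0.8, 0.3]
finger_gap: 0.0005
```

```bash
python3 - <<'E'
from h import *
where()
plan([arc(1,90,t,15+7*t,155) for t in np.arange(0.0,1.56,.12)],0,step=25)
E
```

```text
t 9.62 dryer mm [ 29.   89.1 150.5] yaw_rel 0.0 tilt [-0.004 -0.   ] F [0.2 0.8 0.3] gap 0.0005 q [-0.07  0.35  1.57 -0.    1.22  1.63]
14 rows
[[0,-0.602,0.027,-0.11,0.009,0.048,0.001],[0,-0.251,0.031,0.0,0.0,0.0,0.0],[0,-0.254,0.003,-0.0,-0.0,-0.0,0.0],[0,-0.253,-0.025,-0.0,-0.0,-0.0,0.0],[0,-0.249,-0.052,0.0,0.0,0.0,0.0],[0,-0.242,-0.08,0.0,0.0,0.0,0.0],[0,-0.233,-0.106,0.0,0.0,0.0,0.0],[0,-0.22,-0.131,0.0,0.0,0.0,0.0],[0,-0.205,-0.155,0.0,0.0,0.0,0.0],[0,-0.187,-0.177,0.0,0.0,0.0,0.0],[0,-0.167,-0.197,0.0,0.0,0.0,0.0],[0,-0.144,-0.215,0.0,0.0,0.0,0.0],[0,-0.12,-0.23,0.0,0.0,0.0,0.0],[0,-0.094,-0.243,0.0,0.0,0.0,0.0]]
```

>>> apply_moves(
  steps=[
    [[0,-0.4,0.02,-0.12,0,0.04,0],[0,-0.25,0.03,0,0,0,0],[0,-0.25,0.03,0,0,0,0],[0,-0.25,0,0,0,0,0],[0,-0.25,-0.03,0,0,0,0],[0,-0.25,-0.05,0,0,0,0],[0,-0.24,-0.08,0,0,0,0],[0,-0.23,-0.11,0,0,0,0]],
  ],
)

```text
time: 10.62
eef_pos: [0.4831, 0.0915, 0.1585]
eef_rot: [0.998, -0.064, 0.004, 0.0]
ft_force: [2.6, -0.6, 0.1]
finger_gap: 0.0005
```

```bash
python3 - <<'E'
from h import *
where()
cv2.imwrite('pics/s3.png',arm.capture('side'))
plan([arc(1,90,t,15+7*t,155) for t in np.arange(.8,1.56,.12)],0,step=25)
E
```

```text
t 10.62 dryer mm [-57.7  96.8 158.5] yaw_rel -0.1 tilt [ 0.009 -0.001] F [ 2.6 -0.6  0.1] gap 0.0005 q [-0.04  0.2   1.77 -0.    1.17  1.66]
7 rows
[[0,-0.021,-0.079,0.081,-0.001,-0.081,-0.008],[0,-0.21,-0.147,-0.0,0.0,-0.0,0.0],[0,-0.193,-0.17,-0.0,0.0,-0.0,0.0],[0,-0.174,-0.191,0.0,-0.0,0.0,0.0],[0,-0.152,-0.209,-0.0,0.0,-0.0,0.0],[0,-0.128,-0.226,-0.0,0.0,0.0,0.0],[0,-0.103,-0.239,0.0,-0.0,0.0,0.0]]
```

View pics/s3.png

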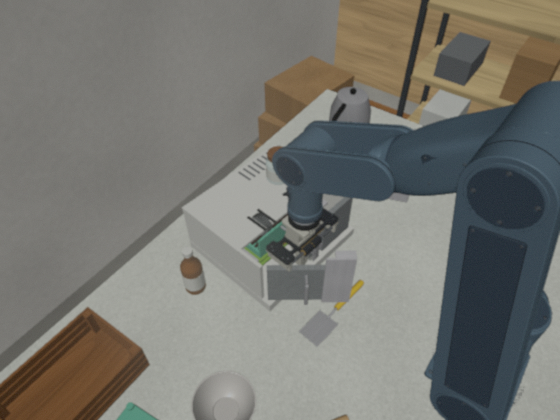

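The left door is swinging out (side view, door now around pixel (300,283)); I continue the arc.

>>> apply_moves(
  steps=[
    [[0,-0.15,-0.15,0.08,0,-0.08,0],[0,-0.21,-0.15,0,0,0,0],[0,-0.19,-0.17,0,0,0,0],[0,-0.17,-0.19,0,0,0,0],[0,-0.15,-0.21,0,0,0,0],[0,-0.13,-0.23,0,0,0,0],[0,-0.1,-0.24,0,0,0,0]],
  ],
)

```text
time: 11.55
eef_pos: [0.4412, 0.1543, 0.1543]
eef_rot: [0.998, -0.064, -0.001, 0.001]
ft_force: [0.7, -0.4, -0.2]
finger_gap: 0.0006
```

```bash
python3 - <<'E'
from h import *
where()
cv2.imwrite('pics/t4.png',arm.capture('top'))
plan([arc(1,90,t,15+7*t,155) for t in (1.4,1.5)],0,step=25)
E
```

```text
t 11.55 dryer mm [-107.2  153.7  154.3] yaw_rel -0.0 tilt [-0.003 -0.001] F [ 0.7 -0.4 -0.2] gap 0.0006 q [ 0.1   0.17  1.82 -0.    1.16  1.8 ]
2 rows
[[0,0.336,0.413,-0.02,0.009,0.042,-0.002],[0,-0.087,-0.198,0.0,-0.0,0.0,-0.0]]
```

View pics/t4.png

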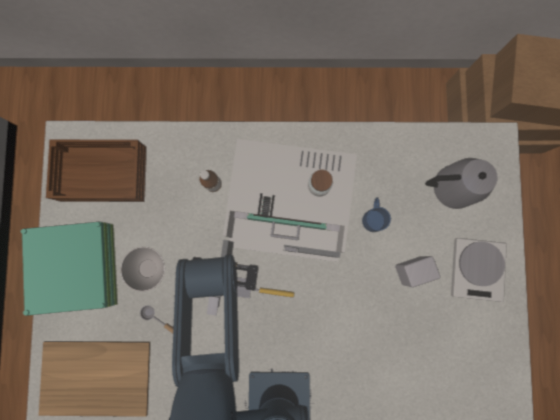

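```bash
python3 - <<'E'
from h import *
plan([(-105,110,160,0),(-100,100,270,2),(-14,-24,280,90)],0.5)
E
```

```text
25 rows
[[0.5,0.036,0.56,-0.072,0.004,0.021,-0.001],[0.5,0.036,0.56,-0.072,0.004,0.021,-0.001],[0.5,0.042,0.083,-0.917,0.0,-0.0,-0.145],[0.5,0.041,0.084,-0.917,0.0,-0.0,-0.145],[0.5,0.04,0.084,-0.917,0.0,-0.0,-0.145],[0.5,0.102,0.159,-0.013,0.0,-0.0,-0.96],[0.5,0.09,0.166,-0.013,0.0,-0.0,-0.96],[0.5,0.077,0.172,-0.013,0.0,-0.0,-0.96],[0.5,0.063,0.178,-0.013,0.0,-0.0,-0.96],[0.5,0.049,0.182,-0.013,0.0,-0.0,-0.96],[0.5,0.035,0.185,-0.013,0.0,-0.0,-0.96],[0.5,0.021,0.187,-0.013,0.0,-0.0,-0.96],[0.5,0.006,0.189,-0.013,0.0,-0.0,-0.96],[0.5,-0.008,0.188,-0.013,0.0,-0.0,-0.96],[0.5,-0.023,0.187,-0.013,0.0,-0.0,-0.96],[0.5,-0.037,0.185,-0.013,0.0,-0.0,-0.96],[0.5,-0.051,0.182,-0.013,0.0,-0.0,-0.96],[0.5,-0.065,0.177,-0.013,0.0,-0.0,-0.96],[0.5,-0.078,0.172,-0.013,0.0,-0.0,-0.96],[0.5,-0.091,0.165,-0.013,0.0,-0.0,-0.96],[0.5,-0.103,0.158,-0.013,0.0,-0.0,-0.96],[0.5,-0.115,0.149,-0.013,0.0,-0.0,-0.96],[0.5,-0.126,0.14,-0.013,0.0,-0.0,-0.96],[0.5,-0.137,0.13,-0.013,0.0,-0.0,-0.96],[0.5,-0.146,0.119,-0.013,0.0,-0.0,-0.96]]
```

>>> apply_moves(
  steps=[
    [[0,0.04,0.56,-0.05,0,0.02,0],[0,0.04,0.56,-0.07,0,0.02,0],[0,0.04,0.08,-0.92,0,0,-0.15],[0,0.04,0.08,-0.92,0,0,-0.15],[0,0.04,0.08,-0.92,0,0,-0.15],[0.5,0.1,0.16,0,0,0,-1],[0.5,0.09,0.17,0,0,0,-1],[0.5,0.08,0.17,0,0,0,-1],[0.5,0.06,0.18,0,0,0,-1],[0.5,0.05,0.18,0,0,0,-1],[0.5,0.03,0.18,0,0,0,-1],[0.5,0.02,0.19,0,0,0,-1]],
  ],
)

```text
time: 13.1
eef_pos: [0.4612, 0.0599, 0.2694]
eef_rot: [0.97, 0.245, -0.007, -0.007]
ft_force: [0.1, 0.3, -0.1]
finger_gap: 0.0468
```

>>> apply_moves(
  steps=[
    [[0.5,0,0.19,0,0,0,-1],[0.5,-0.01,0.19,0,0,0,-1],[0.5,-0.02,0.19,0,0,0,-1],[0.5,-0.04,0.18,0,0,0,-1],[0.5,-0.05,0.18,0,0,0,-1],[0.5,-0.06,0.18,0,0,0,-1],[0.5,-0.08,0.17,0,0,0,-1],[0.5,-0.09,0.17,0,0,0,-1],[0.5,-0.1,0.16,0,0,0,-1],[0.5,-0.1,0.15,0,0,0,-1]],
  ],
)

```text
time: 14.35
eef_pos: [0.4981, 0.0019, 0.2639]
eef_rot: [0.788, 0.615, -0.006, -0.018]
ft_force: [-0.4, 0.5, 1.0]
finger_gap: 0.0467
```

```bash
python3 - <<'E'
from h import *
where()
plan([(-14,-24,280,90)],0.5)
E
```

```text
t 14.35 dryer mm [-31.4   9.8 263.9] yaw_rel 83.2 tilt [-0.031  0.021] F [-0.4  0.5  1. ] gap 0.0467 q [-0.23  0.16  1.55  0.01  1.47  0.01]
2 rows
[[0.5,-0.391,0.259,-0.216,-0.212,-0.095,-0.737],[0.5,-0.407,0.239,-0.209,-0.212,-0.095,-0.737]]
```

>>> apply_moves(
  steps=[
    [[0.5,-0.39,0.26,-0.1,-0.21,-0.1,-0.75],[0.5,-0.4,0.24,-0.1,-0.21,-0.1,-0.75],[0.5,0,0,0,0,0,0]],
  ],
)

```text
time: 14.72
eef_pos: [0.5105, -0.0321, 0.2697]
eef_rot: [0.748, 0.663, -0.001, -0.002]
ft_force: [-0.0, 0.3, -0.0]
finger_gap: 0.0461
```

```bash
python3 - <<'E'
from h import *
where()
i=arm.camera_info('wrist'); im=arm.capture('wrist')
c=cam('wrist',i)
def pl(*pts):
    q=np.array([proj('w',W(P),c) for P in pts]).astype(int); cv2.polylines(im,[q.reshape(-1,1,2)],False,(0,0,255),1)
pl((-18,-176,175),(-18,-48,175)); pl((-2,-176,175),(-2,-2,175),(-7,-2,175),(-7,-48,175)); pl((80,179,175),(80,-179,175)); pl((17,40,163),(17,-40,163),(27,-40,163),(27,40,163))
pl((-20,-9,217),(-20,-39,217),(-8,-39,217),(-8,-9,217),(-20,-9,217))
cv2.imwrite('pics/w5f.png',im)
cv2.imwrite('pics/s5.png',arm.capture('side'))
E
```

```text
t 14.72 dryer mm [-14.8 -22.3 269.7] yaw_rel 90.4 tilt [-0.004  0.003] F [-0.   0.3 -0. ] gap 0.0461 q [-0.28  0.16  1.53  0.    1.45 -0.16]
```

View pics/w5f.png

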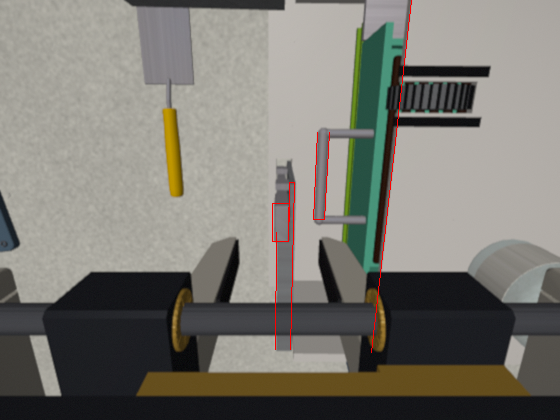

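View pics/s5.png

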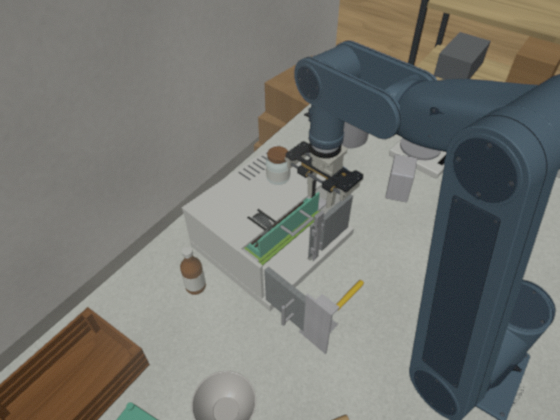

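```bash
python3 - <<'E'
from h import *
plan([(-14,-24,187,90)],0.5,step=28)
E
```

```text
3 rows
[[0.5,-0.022,0.014,0.687,-0.021,-0.01,0.029],[0.5,-0.021,0.013,0.687,-0.021,-0.01,0.029],[0.5,-0.021,0.012,0.687,-0.021,-0.01,0.029]]
```

>>> apply_moves(
  steps=[
    [[0.5,-0.02,0.01,0.6,-0.02,-0.01,0.03],[0.5,-0.02,0.01,0.65,-0.02,-0.01,0.03],[0.5,-0.02,0.01,0.6,-0.02,-0.01,0.03],[0.5,0,0,0.1,0,0,0]],
  ],
)

```text
time: 15.32
eef_pos: [0.5098, -0.0299, 0.1895]
eef_rot: [0.751, 0.66, 0.0, -0.001]
ft_force: [-0.6, 0.4, 0.5]
finger_gap: 0.0465
```

```bash
python3 - <<'E'
from h import *
where()
E
```

```text
t 15.32 dryer mm [-15.8 -20.2 189.5] yaw_rel 89.9 tilt [-0.001  0.003] F [-0.6  0.4  0.5] gap 0.0465 q [-0.28  0.21  1.67  0.    1.26 -0.15]
```

>>> apply_moves(
  steps=[
    [[0.3,0,0.05,0,0,0,0],[0,0,0,0,0,0,0],[0,0,0,0,0,0,0],[0,0,0,0,0,0,0],[0,0,0,0,0,0,0]],
  ],
)

```text
time: 15.95
eef_pos: [0.513, -0.0296, 0.1922]
eef_rot: [0.751, 0.66, 0.002, -0.0]
ft_force: [0.1, -0.4, -3.6]
finger_gap: 0.0118
```

```bash
python3 - <<'E'
from h import *
where()
E
```

```text
t 15.95 dryer mm [-12.6 -19.5 192.2] yaw_rel 89.9 tilt [0.002 0.002] F [ 0.1 -0.4 -3.6] gap 0.0118 q [-0.28  0.21  1.66  0.    1.27 -0.15]
```

>>> apply_moves(
  steps=[
    [[0,0,0,-0.15,0,0,0],[0,0,0,-0.15,0,0,0],[0,0,0,-0.15,0,0,0],[0,0,0,-0.15,0,0,0]],
  ],
)

```text
time: 16.45
eef_pos: [0.5125, -0.0295, 0.2163]
eef_rot: [0.751, 0.66, 0.001, -0.001]
ft_force: [0.0, -1.0, -4.7]
finger_gap: 0.0115
```

```bash
python3 - <<'E'
from h import *
where()
E
```

```text
t 16.45 dryer mm [-13.2 -19.5 216.3] yaw_rel 89.9 tilt [-0.     0.003] F [ 0.  -1.  -4.7] gap 0.0115 q [-0.28  0.19  1.62  0.    1.32 -0.15]
```

>>> apply_moves(
  steps=[
    [[0,0,0,-0.1,0,0,0],[0,0,0,-0.1,0,0,0]],
  ],
)

```text
time: 16.7
eef_pos: [0.5084, -0.0292, 0.218]
eef_rot: [0.751, 0.66, -0.003, -0.006]
ft_force: [3.1, -1.7, -32.9]
finger_gap: 0.0116
```

```bash
python3 - <<'E'
from h import *
where()
E
```

```text
t 16.7 dryer mm [-17.3 -19.8 218. ] yaw_rel 89.9 tilt [-0.013  0.005] F [  3.1  -1.7 -32.9] gap 0.0116 q [-0.28  0.19  1.62  0.    1.34 -0.15]
```

>>> apply_moves(
  steps=[
    [[0,0,0.05,0.03,0,0.1,0],[0.35,0,0,0,0,0,0],[0.35,0,0,0,0,0,0],[0.35,0,0,0,0,0,0],[0.35,0,0,-0.6,0,0,0],[0.35,0,0,-0.8,0,0,0]],
  ],
)

```text
time: 17.45
eef_pos: [0.5113, -0.0302, 0.2761]
eef_rot: [0.751, 0.66, 0.001, -0.008]
ft_force: [0.8, -0.7, 0.1]
finger_gap: 0.0324
```

```bash
python3 - <<'E'
from h import *
where()
cv2.imwrite('pics/s6.png',arm.capture('side')[120:400,150:450])
cv2.imwrite('pics/w6.png',arm.capture('wrist'))
plan([(20,-60,285,70),(28,-95,275,0)],0)
E
```

```text
t 17.45 dryer mm [-14.2 -20.4 276.1] yaw_rel 89.9 tilt [-0.01   0.013] F [ 0.8 -0.7  0.1] gap 0.0324 q [-0.28  0.16  1.52  0.01  1.48 -0.16]
21 rows
[[0,-0.196,0.16,-0.031,-0.012,-0.025,0.867],[0,-0.184,0.173,-0.03,-0.012,-0.025,0.867],[0,-0.172,0.185,-0.03,-0.012,-0.025,0.867],[0,-0.159,0.197,-0.029,-0.012,-0.025,0.867],[0,-0.145,0.208,-0.029,-0.012,-0.025,0.867],[0,-0.047,0.03,0.016,0.0,0.0,0.954],[0,-0.045,0.034,0.016,0.0,0.0,0.954],[0,-0.042,0.037,0.016,0.0,0.0,0.954],[0,-0.039,0.04,0.016,0.0,0.0,0.954],[0,-0.036,0.043,0.016,0.0,0.0,0.954],[0,-0.032,0.046,0.016,0.0,0.0,0.954],[0,-0.029,0.048,0.016,0.0,0.0,0.954],[0,-0.025,0.05,0.016,0.0,0.0,0.954],[0,-0.021,0.052,0.016,0.0,0.0,0.954],[0,-0.017,0.053,0.016,0.0,0.0,0.954],[0,-0.013,0.055,0.016,0.0,0.0,0.954],[0,-0.009,0.055,0.016,0.0,0.0,0.954],[0,-0.005,0.056,0.016,0.0,0.0,0.954],[0,-0.0,0.056,0.016,0.0,0.0,0.954],[0,0.004,0.056,0.016,0.0,0.0,0.954],[0,0.008,0.055,0.016,0.0,0.0,0.954]]
```

View pics/s6.png

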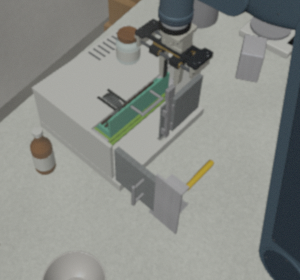

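View pics/w6.png

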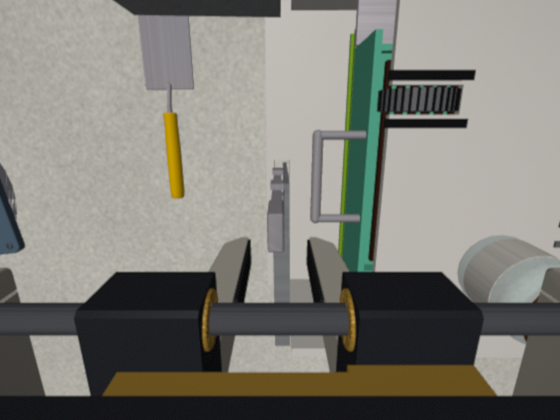

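```bash
python3 - <<'E'
from h import *
plan([(27,-93,270,90),(27,-93,157,90)],0,step=30)
E
```

```text
7 rows
[[0,-0.603,0.326,0.071,-0.013,-0.044,-0.01],[0,-0.603,0.325,0.073,-0.013,-0.044,-0.01],[0,-0.603,0.325,0.076,-0.013,-0.044,-0.01],[0,0.0,-0.0,0.706,0.0,0.0,0.0],[0,0.0,-0.0,0.706,0.0,0.0,0.0],[0,0.0,-0.0,0.706,0.0,0.0,0.0],[0,0.0,-0.0,0.706,0.0,0.0,0.0]]
```

>>> apply_moves(
  steps=[
    [[0,-0.6,0.33,0,0,-0.04,0],[0,-0.6,0.33,0,0,-0.04,0],[0,-0.6,0.32,0.05,0,-0.04,0],[0,0,0,0.2,0,0,0],[0,0,0,0.5,0,0,0]],
  ],
)

```text
time: 18.18
eef_pos: [0.5442, -0.1094, 0.2477]
eef_rot: [0.751, 0.66, 0.0, -0.0]
ft_force: [0.3, 0.1, -0.5]
finger_gap: 0.0004
```

```bash
python3 - <<'E'
from h import *
where()
cv2.imwrite('pics/w7.png',arm.capture('wrist'))
plan([(27,-93,157,90)],0,step=30)
E
```

```text
t 18.18 dryer mm [ 28.5 -94.7 247.7] yaw_rel 89.9 tilt [-0.     0.001] F [ 0.3  0.1 -0.5] gap 0.0004 q [-0.4   0.25  1.47  0.    1.42 -0.27]
3 rows
[[0,0.009,0.007,0.726,-0.024,-0.008,-0.007],[0,0.01,0.005,0.726,-0.024,-0.008,-0.007],[0,0.01,0.004,0.726,-0.024,-0.008,-0.007]]
```

View pics/w7.png

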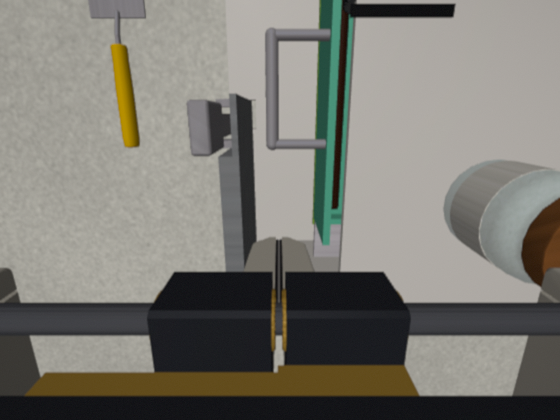

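>>> apply_moves(
  steps=[
    [[0,0,0,0.7,0,0,0],[0,0,0,0.7,0,0,0],[0,0,0,0.6,0,0,0],[0,0,0,0,0,0,0]],
  ],
)

```text
time: 18.73
eef_pos: [0.5398, -0.1055, 0.1602]
eef_rot: [0.751, 0.66, -0.002, -0.005]
ft_force: [0.4, 0.3, -0.3]
finger_gap: 0.0006
```

```bash
python3 - <<'E'
from h import *
where()
plan([arc(-1,85,t,26,157,90+np.degrees(t)) for t in np.r_[0.0,np.arange(.08,1.53,.08)]],0,step=25)
E
```

```text
t 18.73 dryer mm [ 23.6 -91.4 160.2] yaw_rel 90.0 tilt [-0.01   0.006] F [ 0.4  0.3 -0.3] gap 0.0006 q [-0.4   0.31  1.61  0.    1.23 -0.27]
20 rows
[[0,-0.039,-0.19,0.082,-0.129,-0.056,-0.009],[0,0.045,-0.172,0.0,-0.0,0.0,-1.0],[0,0.045,-0.172,-0.0,0.0,0.0,-1.0],[0,0.045,-0.172,-0.0,0.0,0.0,-1.0],[0,0.045,-0.172,0.0,-0.0,-0.0,-1.0],[0,0.045,-0.172,0.0,-0.0,-0.0,-1.0],[0,0.045,-0.172,0.0,-0.0,0.0,-1.0],[0,0.045,-0.172,-0.0,0.0,0.0,-1.0],[0,0.045,-0.172,-0.0,0.0,0.0,-1.0],[0,0.045,-0.172,-0.0,0.0,0.0,-1.0],[0,0.045,-0.172,0.0,-0.0,0.0,-1.0],[0,0.045,-0.172,0.0,-0.0,-0.0,-1.0],[0,0.045,-0.172,0.0,-0.0,-0.0,-1.0],[0,0.045,-0.172,-0.0,0.0,-0.0,-1.0],[0,0.045,-0.172,0.0,-0.0,0.0,-1.0],[0,0.045,-0.172,-0.0,0.0,0.0,-1.0],[0,0.045,-0.172,0.0,-0.0,0.0,-1.0],[0,0.045,-0.172,0.0,-0.0,0.0,-1.0],[0,0.045,-0.172,0.0,-0.0,0.0,-1.0],[0,0.045,-0.172,-0.0,0.0,0.0,-1.0]]
```

>>> apply_moves(
  steps=[
    [[0,-0.04,-0.19,0.08,-0.13,-0.06,0],[0,0.04,-0.18,0,0,0,-1],[0,0.04,-0.18,0,0,0,-1],[0,0.04,-0.18,0,0,0,-1],[0,0.04,-0.18,0,0,0,-1],[0,0.04,-0.18,0,0,0,-1],[0,0.04,-0.18,0,0,0,-1]],
  ],
)

```text
time: 19.6
eef_pos: [0.4913, -0.0995, 0.1644]
eef_rot: [0.566, 0.824, 0.003, 0.01]
ft_force: [2.1, 0.6, -1.7]
finger_gap: 0.0006
```

```bash
python3 - <<'E'
from h import *
where()
for t in (.4,.48,.56): print(arc(-1,85,t,26,157,90+np.degrees(t)))
cv2.imwrite('pics/w8.png',arm.capture('wrist'))
E
```

```text
t 19.6 dryer mm [-25.3 -91.7 164.4] yaw_rel 118.4 tilt [ 0.02  -0.006] F [ 2.1  0.6 -1.7] gap 0.0006 q [-0.43  0.2   1.75  0.    1.17 -0.79]
(np.float64(-19.15297325216028), np.float64(-89.58493860972985), 157, np.float64(112.91831180523293))
(np.float64(-26.189361928764658), np.float64(-90.5991729996823), 157, np.float64(117.50197416627951))
(np.float64(-33.122193936926266), np.float64(-92.17247441791666), 157, np.float64(122.0856365273261))
```

View pics/w8.png

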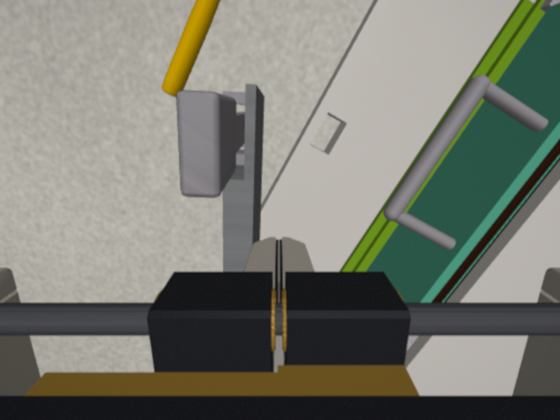

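```bash
python3 - <<'E'
from h import *
plan([arc(-1,85,t,26,157,90+np.degrees(t)) for t in np.arange(.56,1.57,.08)],0,step=25)
E
```

```text
13 rows
[[0,0.075,-0.157,0.183,0.191,0.163,-0.764],[0,0.045,-0.172,-0.0,0.0,0.0,-1.0],[0,0.045,-0.172,-0.0,0.0,0.0,-1.0],[0,0.045,-0.172,-0.0,0.0,0.0,-1.0],[0,0.045,-0.172,-0.0,0.0,0.0,-1.0],[0,0.045,-0.172,0.0,-0.0,0.0,-1.0],[0,0.045,-0.172,0.0,-0.0,-0.0,-1.0],[0,0.045,-0.172,0.0,-0.0,-0.0,-1.0],[0,0.045,-0.172,-0.0,0.0,0.0,-1.0],[0,0.045,-0.172,-0.0,0.0,0.0,-1.0],[0,0.045,-0.172,0.0,-0.0,0.0,-1.0],[0,0.045,-0.172,0.0,-0.0,0.0,-1.0],[0,0.045,-0.172,-0.0,0.0,0.0,-1.0]]
```

>>> apply_moves(
  steps=[
    [[0,0.07,-0.17,0.15,0.15,0.12,-0.9],[0,0.05,-0.17,0.06,0.05,0.04,-1],[0,0.05,-0.17,0.02,0,0,-1],[0,0.05,-0.17,0.02,0,0,-1],[0,0.05,-0.17,0.02,0,0,-1],[0,0.05,-0.17,0.02,0,0,-1]],
  ],
)

```text
time: 20.4
eef_pos: [0.4526, -0.1099, 0.1592]
eef_rot: [0.352, 0.936, 0.001, 0.008]
ft_force: [0.8, 1.0, -1.0]
finger_gap: 0.0004
```

```bash
python3 - <<'E'
from h import *
where()
plan([arc(-1,85,t,26,157,90+np.degrees(t)) for t in np.arange(1.,1.57,.08)],0,step=25)
E
```

```text
t 20.4 dryer mm [ -62.3 -106.8  159.2] yaw_rel 146.0 tilt [ 0.016 -0.004] F [ 0.8  1.  -1. ] gap 0.0004 q [-0.48  0.15  1.83  0.    1.15 -1.33]
8 rows
[[0,0.061,-0.142,0.054,0.091,0.192,-0.275],[0,0.045,-0.172,0.0,-0.0,-0.0,-1.0],[0,0.045,-0.172,0.0,0.0,-0.0,-1.0],[0,0.045,-0.172,-0.0,0.0,-0.0,-1.0],[0,0.045,-0.172,-0.0,0.0,-0.0,-1.0],[0,0.045,-0.172,-0.0,0.0,-0.0,-1.0],[0,0.045,-0.172,0.0,-0.0,-0.0,-1.0],[0,0.045,-0.172,-0.0,-0.0,0.0,-1.0]]
```

>>> apply_moves(
  steps=[
    [[0,0.06,-0.16,0.05,0.09,0.15,-0.7],[0,0.05,-0.17,0.01,0,0,-1],[0,0.05,-0.17,0.02,0,0,-1],[0,0.05,-0.17,0.02,0,0,-1],[0,0.05,-0.17,0.02,0,0,-1],[0,0.05,-0.17,0.02,0,0,-1],[0,0.05,-0.17,0.02,0,0,-1],[0,0.05,-0.17,0.02,0,0,-0.5]],
  ],
)

```text
time: 21.4
eef_pos: [0.4159, -0.1485, 0.1589]
eef_rot: [0.068, 0.998, -0.001, 0.009]
ft_force: [1.2, 0.3, 0.5]
finger_gap: 0.0002
```

```bash
python3 - <<'E'
from h import *
where()
cv2.imwrite('pics/w9.png',arm.capture('wrist'));cv2.imwrite('pics/s9.png',arm.capture('side'))
print(arc(-1,85,1.5,26,157,0))
E
```

```text
t 21.4 dryer mm [ -93.8 -149.9  158.9] yaw_rel 179.5 tilt [ 0.018 -0.004] F [1.2 0.3 0.5] gap 0.0002 q [-0.6   0.1   1.88  0.01  1.14 -2.04]
(np.float64(-92.94790661798434), np.float64(-146.05246820653983), 157, 0)
```

View pics/w9.png

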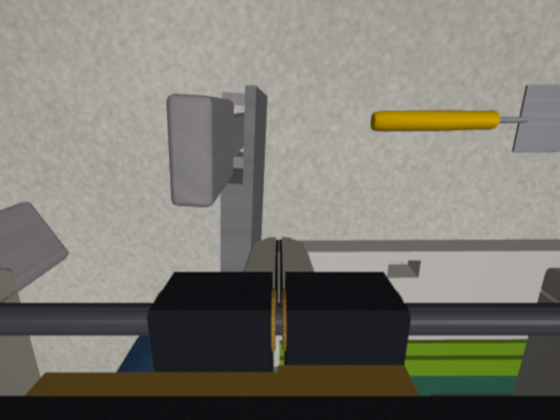

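View pics/s9.png

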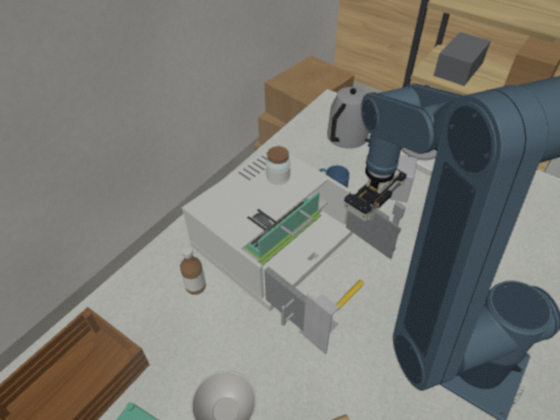

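```bash
python3 - <<'E'
from h import *
plan([(-92,-110,160,180),(-80,-100,260,180),(46,0,260,180)],0)
E
```

```text
10 rows
[[0,-0.021,0.506,-0.016,-0.017,0.111,-0.06],[0,-0.023,0.506,-0.015,-0.017,0.111,-0.06],[0,-0.1,0.083,-0.833,0.0,0.0,0.0],[0,-0.1,0.083,-0.833,0.0,0.0,0.0],[0,-0.1,0.083,-0.833,0.0,0.0,0.0],[0,-0.63,0.5,0.0,0.0,-0.0,0.0],[0,-0.63,0.5,0.0,0.0,-0.0,0.0],[0,-0.63,0.5,0.0,0.0,-0.0,0.0],[0,-0.63,0.5,0.0,0.0,-0.0,0.0],[0,-0.63,0.5,0.0,0.0,-0.0,0.0]]
```

>>> apply_moves(
  steps=[
    [[0,-0.02,0.5,0,0,0.1,-0.06],[0,-0.02,0.5,0,0,0.1,-0.06],[0,-0.1,0.1,-0.83,0,0,0],[0,-0.1,0.1,-0.83,0,0,0],[0,-0.1,0.1,-0.83,0,0,0],[0,-0.63,0.5,-0.1,0,0,0],[0,-0.63,0.5,0,0,0,0],[0,-0.63,0.5,0,0,0,0],[0,-0.63,0.5,0,0,0,0],[0,-0.63,0.5,0,0,0,0],[0,0,0,0,0,0,0]],
  ],
)

```text
time: 22.88
eef_pos: [0.579, -0.0124, 0.2728]
eef_rot: [0.075, 0.997, -0.004, 0.006]
ft_force: [-0.4, -0.1, -0.3]
finger_gap: 0.0002
```

```bash
python3 - <<'E'
from h import *
where()
i=arm.camera_info('wrist');im=arm.capture('wrist');c=cam('w',i)
def pl(*pts):
    q=np.array([proj('w',W(P),c) for P in pts]).astype(int); cv2.polylines(im,[q.reshape(-1,1,2)],False,(0,0,255),1)
pl((17,40,163),(17,-40,163),(27,-40,163),(27,40,163));pl((65,125,168),(65,-125,168))
cv2.imwrite('pics/w10.png',im)
plan([(46,0,200,180)],0,step=30)
E
```

```text
t 22.88 dryer mm [ 50.6   5.9 272.8] yaw_rel 178.7 tilt [ 0.011 -0.009] F [-0.4 -0.1 -0.3] gap 0.0002 q [-0.21  0.27  1.38 -0.01  1.47 -1.63]
3 rows
[[0,0.038,-0.04,0.608,-0.034,0.049,-0.098],[0,0.036,-0.041,0.608,-0.034,0.049,-0.098],[0,0.034,-0.042,0.608,-0.034,0.049,-0.098]]
```

View pics/w10.png

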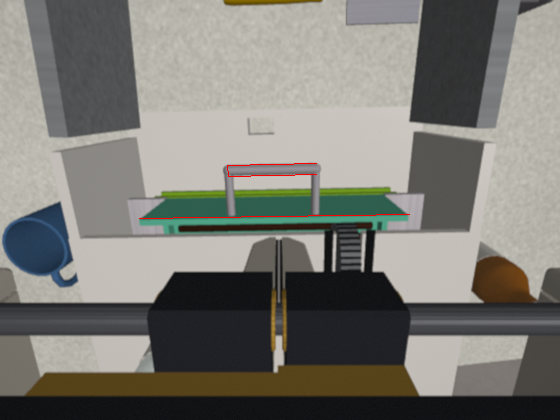

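>>> apply_moves(
  steps=[
    [[0,0.04,-0.05,0.6,-0.03,0.05,-0.1],[0,0.04,-0.05,0.6,-0.03,0.05,-0.1],[0,0.04,-0.05,0.6,-0.03,0.05,-0.1],[0,0,0,0.1,0,0,0]],
  ],
)

```text
time: 23.42
eef_pos: [0.5699, -0.0206, 0.1977]
eef_rot: [0.066, 0.998, -0.002, 0.001]
ft_force: [-0.5, 0.1, 0.9]
finger_gap: 0.0004
```

```bash
python3 - <<'E'
from h import *
where()
plan([(46,0,148,180)],0,step=15)
E
```

```text
t 23.43 dryer mm [ 42.7  -3.4 197.7] yaw_rel 179.8 tilt [ 0.001 -0.003] F [-0.5  0.1  0.9] gap 0.0004 q [-0.23  0.31  1.52 -0.    1.31 -1.67]
4 rows
[[0,-0.02,0.022,0.31,-0.009,0.005,-0.013],[0,-0.02,0.022,0.31,-0.009,0.005,-0.013],[0,-0.02,0.022,0.31,-0.009,0.005,-0.013],[0,-0.02,0.021,0.31,-0.009,0.005,-0.013]]
```

>>> apply_moves(
  steps=[
    [[0,-0.08,0.02,0.2,0,0,0],[0,-0.05,0.02,0.3,0,0,0]],
  ],
)

```text
time: 23.68
eef_pos: [0.5764, -0.0205, 0.1795]
eef_rot: [0.067, 0.998, -0.002, 0.003]
ft_force: [1.5, 0.1, -0.1]
finger_gap: 0.0005
```

```bash
python3 - <<'E'
from h import *
where()
plan([(46,0,148,180)],0,step=15)
E
```

```text
t 23.68 dryer mm [ 49.1  -2.4 179.5] yaw_rel 179.7 tilt [ 0.006 -0.004] F [ 1.5  0.1 -0.1] gap 0.0005 q [-0.23  0.33  1.53 -0.    1.27 -1.66]
3 rows
[[0,0.027,0.021,0.262,-0.015,0.026,-0.023],[0,0.027,0.021,0.262,-0.015,0.026,-0.023],[0,0.026,0.021,0.262,-0.015,0.026,-0.023]]
```

>>> apply_moves(
  steps=[
    [[0,0.05,0.02,0.25,-0.01,0.03,0],[0,0.03,0.02,0.3,-0.01,0.03,0],[0,0,0.02,0.25,0,0.03,0]],
  ],
)

```text
time: 24.05
eef_pos: [0.5737, -0.0175, 0.1457]
eef_rot: [0.067, 0.998, -0.001, -0.0]
ft_force: [-0.6, -0.0, 0.2]
finger_gap: 0.0005
```

```bash
python3 - <<'E'
from h import *
where()
cv2.imwrite('pics/w11.png',arm.capture('wrist'))
E
```

```text
t 24.05 dryer mm [ 46.1   0.2 145.7] yaw_rel 179.7 tilt [-0.001 -0.002] F [-0.6 -0.   0.2] gap 0.0005 q [-0.22  0.36  1.58 -0.    1.2  -1.66]
```

View pics/w11.png

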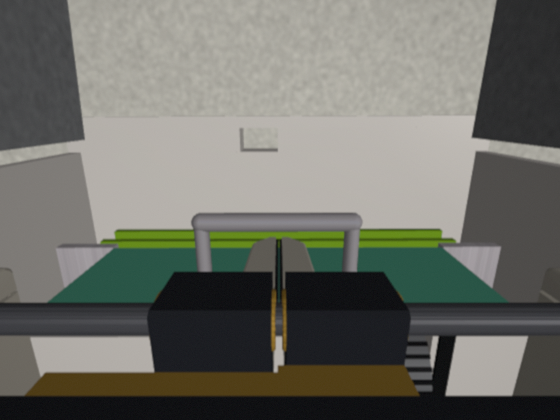

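>>> apply_moves(
  steps=[
    [[0,0.2,0,0,0,0,0],[0,0.3,0,0.02,0,0,0],[0,0.3,0,0.02,0,0,0],[0,0.3,0,0.02,0,0,0],[0,0.3,0,0.02,0,0,0],[0,0.3,0,0.02,0,0,0],[0,0.3,0,0.02,0,0,0],[0,0.3,0,0.02,0,0,0]],
  ],
)

```text
time: 25.1
eef_pos: [0.4789, -0.0049, 0.1408]
eef_rot: [0.066, 0.998, -0.001, 0.003]
ft_force: [2.8, -0.8, 2.2]
finger_gap: 0.0005
```

```bash
python3 - <<'E'
from h import *
where()
E
```

```text
t 25.1 dryer mm [-49.5   0.6 140.8] yaw_rel 179.7 tilt [ 0.005 -0.003] F [ 2.8 -0.8  2.2] gap 0.0005 q [-0.24  0.2   1.82 -0.    1.12 -1.68]
```

>>> apply_moves(
  steps=[
    [[0,0.3,0,-0.08,0,0.05,0],[0,0.3,0,-0.04,0,0,0],[0,0.25,0,0,0,0,0],[0,0.2,0,0,0,0,0],[0,0.15,0,0,0,0,0]],
  ],
)

```text
time: 25.72
eef_pos: [0.4361, 0.0007, 0.1461]
eef_rot: [0.067, 0.998, -0.002, 0.01]
ft_force: [26.7, -0.8, -22.2]
finger_gap: 0.0006
```

```bash
python3 - <<'E'
from h import *
where()
E
```

```text
t 25.73 dryer mm [-92.7   0.7 146.1] yaw_rel 179.6 tilt [ 0.02  -0.005] F [ 26.7  -0.8 -22.2] gap 0.0006 q [-0.26  0.11  1.91  0.    1.1  -1.69]
```

Stop reached (27 N at x = -93, as predicted). Back off to the gap centre and rise.

>>> apply_moves(
  steps=[
    [[0,-0.25,0,0.05,0,0.2,0],[0,0,0,0,0,0,0]],
  ],
)

```text
time: 25.98
eef_pos: [0.4453, -0.0005, 0.1441]
eef_rot: [0.067, 0.998, -0.001, 0.001]
ft_force: [0.0, 0.4, -0.7]
finger_gap: 0.0003
```

```bash
python3 - <<'E'
from h import *
where()
cv2.imwrite('pics/w12.png',arm.capture('wrist'))
E
```

```text
t 25.98 dryer mm [-83.5   0.7 144.1] yaw_rel 179.6 tilt [ 0.002 -0.002] F [ 0.   0.4 -0.7] gap 0.0003 q [-0.25  0.14  1.88 -0.    1.12 -1.69]
```

View pics/w12.png

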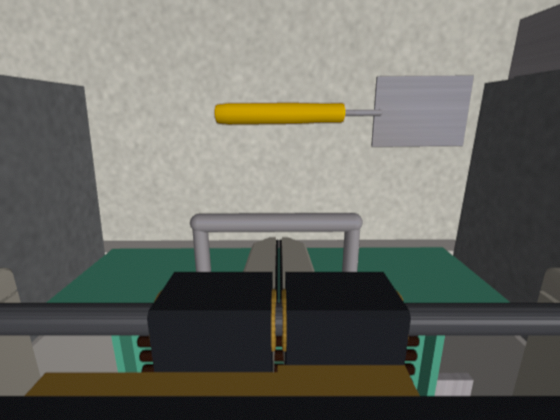

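The fingers stand free between bar and tray front; lift straight up.

>>> apply_moves(
  steps=[
    [[0,0,0,-0.4,0,0,0],[0,0,0,-0.7,0,0,0],[0,0,0,-0.8,0,0,0],[0,0,0,-0.9,0,0,0],[0,0,0,-0.9,0,0,0],[0,0,0,-0.9,0,0,0],[0,0,0,-0.5,0,0,0],[0,0,0,0,0,0,0]],
  ],
)

```text
time: 27.02
eef_pos: [0.4356, 0.0024, 0.3504]
eef_rot: [0.067, 0.998, 0.0, -0.01]
ft_force: [0.8, 0.0, 0.4]
finger_gap: 0.0005
```

```bash
python3 - <<'E'
from h import *
where()
cv2.imwrite('pics/w13.png',arm.capture('wrist'));cv2.imwrite('pics/s13.png',arm.capture('side'))
cv2.imwrite('pics/t13.png',arm.capture('top'))
E
```

```text
t 27.02 dryer mm [-93.5   2.3 350.4] yaw_rel 179.7 tilt [-0.019  0.002] F [0.8 0.  0.4] gap 0.0005 q [-0.25  0.    1.52 -0.    1.64 -1.69]
```

View pics/w13.png

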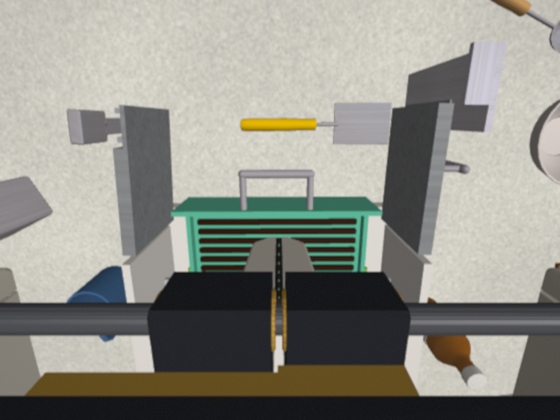

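View pics/s13.png

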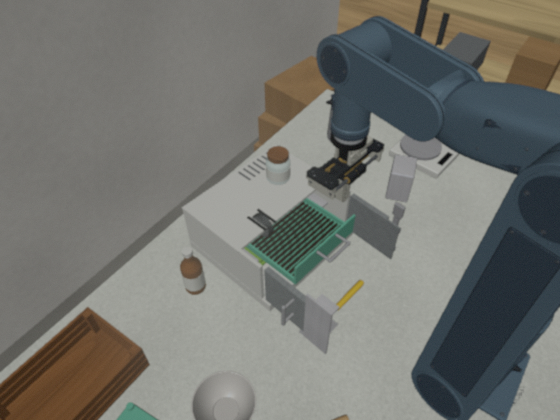

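View pics/t13.png

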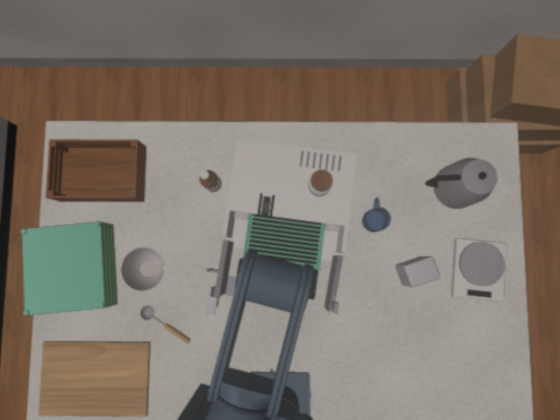

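```bash
python3 - <<'E'
from h import *
c=cam('wrist')
print('handle',[inv(ray('w',u,174,.163,c)).round(0) for u in (242,312)])
print('active dir',[inv(ray('w',u,v,.175,c)).round(0) for u,v in ((447,103),(428,252))])
print('passive',[inv(ray('w',u,v,.175,c)).round(0) for u,v in ((121,106),(124,253))])
print(arm.state()['ft_force'].round(1), arm.finish_job())
E
```

```text
handle [array([-110.,  -40.,  163.]), array([-110.,   41.,  163.])]
active dir [array([-186.,  180.,  175.]), array([-17., 180., 175.])]
passive [array([-185., -163.,  175.]), array([ -17., -182.,  175.])]
the job is handed in; nothing more can be done
[-0.  -0.2 -1. ] None
```

I finished all five steps in the required order and handed the job in at about 27 s of the 69 s allowed.

- **Heat wheel:** I rolled it towards the robot in three strokes. In the last two the finger slid on the rim (about 4–5 N drag against 5–6 N press), so I take it to be at the off stop. I had no direct reading of the wheel's angle.
- **Left door:** I pushed it open from behind with a fingertip. In the last wrist picture it stands at about a right angle (1.57 rad).
- **Flush bolt:** I pinched it and lifted it until it met its upper stop at about 33 N. It shows raised in the later pictures.
- **Right door:** I pushed it open the same way, turning the gripper with the door so it stayed clear of the raised bolt. In the last picture its front edges give about 1.46 rad, but the finger's end position suggested about 1.55. Both are above the 1.25 needed.
- **Tray:** I hooked the handle and drew it to its stop (27 N). The handle measures at x ≈ -110 mm, so the tray is out about 130 mm.

By eye, the jar, bottle, mug, bowl and tin look unmoved in the final top and side pictures. The arm was clear and touching nothing at the end. No last check failed; the right-door estimates were the only ones that disagreed.

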